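# Back up the pulley, press the keyed shaft home and hold it

## Robot

A 7-joint arm with a two-finger parallel gripper is mounted at the origin on a cart in front of the work surface, level with it; the furniture and walls round the work are solid. World frame = base frame: x ahead of the robot, y to its left, z up, the work surface at z = 0. Lengths are in mm, angles in degrees, forces in N, time in s.
With the tool pointing down it reaches from about 400 to 850 mm from the base axis. Payload 6.9 kg.
Tool frame: the origin (TCP) lies at the very end of the fingers, on their centre line; the grasp point (between the pads) lies 19 mm behind it (arm.grip_depth is the y of the grasp point in the tool frame, in mm); y points along the fingers, x is the direction in which the jaws open and shut, and the axes are right-handed (so a half turn about y gives the same grasp; the last joint's range is limited). The gripper opens to 85 mm and grips with 20 to 120 N. Pads are 22 mm wide; open, the fingers measure 114 mm over their backs; the gripper's body (76 mm by 85 mm) begins 54 mm behind the grasp point. The pads swing forward as they close: fully open they stand 13 mm farther back than shut.
Start: joints at [6.045, 29.078, -13.613, 85.955, 7.202, 65.827, -8.869], TCP at [624.989, -0.025, 231.275] pointing down, gripper open.
Joint ranges: [-176.47, 176.47], [-13.61, 117.27], [-81.72, 77.17], [0.22, 143.17], [-87.28, 267.28], [10, 112.55], [-165.47, 165.47]. Speed limits (degrees/s): [136.94, 136.94, 180, 180, 180, 180, 180].

## Interface

Orientations are given as a 3x3 rotation matrix whose columns are the frame's x, y, z axes.
In Python, from bench import arm, imaging gives the robot as it stands.
- The arm moves only by the tool arm_command, never from a script. Its argument "moves" is a list of rows, each an object with "claw": the finger opening in m, from 0 to 0.0854; "linear": the shift along the world's x, y, z in m, a list of three; "rot": the turn, a rotation vector about the world's x, y, z in degrees, a list of three. In form: [{"claw": claw, "linear": [x, y, z], "rot": [ax, ay, az]}, ...]. A call has 1 to 8 rows; each row shifts and turns the commanded pose from where the row before left it; what a row does not reach is not made up. A row lasts 1/8 s, in which the tool goes at most 62.5 mm and 10.7 degrees, less where a joint would pass 70% of its speed; a pose out of reach is approached as far as the arm can. A call is refused whole if a number of a shift passes 0.0625 or a number of a turn 10.7, either way. A call with a gripper value outside its range is refused whole. The fingers move at their own pace and stop on an object; "grip_force" is the grip in N (left out, the last holds). Time passes only in rows, so rows that do not move let the fingers close. It gives the time, the measured TCP pose, the force and the opening at its end, in the units of the state.
- arm.state(): the state, without advancing time (a new reading comes with each control period).
- imaging.read_camera(name): name is "scene" or "side" or "wrist"; returns a dict with "pixels" (420x560x3 uint8, red, green, blue), "intrinsics" (3x3 intrinsics, pixels), "R" (3x3) and "t" (3): a world point X has camera coordinates R X + t; the wrist camera has in their place "mount" (4x4, takes a point from camera to tool coordinates, whose origin is the TCP and whose axes are the tool frame's). Camera axes: x right, y down, z forward; pixel columns grow to the right and rows downward; lengths in mm; the calibration is good to about 2 mm. A picture is of the moment at which its call begins: read the wrist's pose just before it. There is no depth.
- arm.close_job(): hands the job in, once; it reports no verdict.
The state is a dict: "time_s": time; "joints": joint angles; "joint_velocities": joint speeds; "tau": joint torques, N m; "tcp_pos": TCP position; "tool_rot": TCP orientation; "force": force on the tool from outside, world axes, zero at the start; "wrist_torque": the same for the moment, N m; "gripper_width": finger opening in mm.
Only numpy, scipy, OpenCV 4.12 (cv2) and the standard library are available. Lean on these libraries where they do the work, as an engineer would, in place of code of your own. Each camera call takes 0.05 s, during which the arm holds its last target.

## Task

Take the flat back-up plate by its upright grip and slide it, grip last, into the slot under the toothed pulley, all the way to the stop. Then take the keyed shaft from its stand by the square end, push it foot first into the pulley's bore, turning it until the key slips into the keyway and its foot bears on the back-up plate; finish while still gripping the shaft and pressing it firmly down on the plate, and do not let go. Leave the black relay, the loupe and the wire spool where they stand.

Things in the scene. Friction and masses are not known exactly. Their poses are not given: they have to be found in the camera images.
- fixture: Fixed aluminium fixture. Origin: on the bench straight below the pulley's axis; z up; -x is the side of the slot's mouth. Base 10 mm thick, x -100 to +45 mm, y +-38 mm. Slot along x over the base, under a grey bridge (z 22 to 30 mm), 53 mm wide, from its mouth at x -35 to a stop wall at x +33 mm.
- slot_mouth (a point): Middle of the slot's mouth on the base: x -35, y 0, z 10 mm in the fixture; axes as the fixture's. In front of it (-x) the base is an open, flat runway 65 mm long; two guides, 10 mm high, flare out from the mouth over the first 15 mm.
- pulley: Fixed steel belt pulley, axis upright, on the fixture's bridge, does not turn; 62 mm over its flanges, 40 mm high, the upper 18 mm a 44 mm round hub. Origin: on the axis at its underside, 30 mm above the bench; z up; +x points to the keyway. The bore goes through and opens into the slot below.
- bore_mouth (a point): Centre of the bore's upper mouth, on the pulley's axis, 70 mm above the bench; axes as the pulley's. Bore 22.4 mm in diameter; one keyway on the +x side, 7.5 mm wide, reaching 15.7 mm from the axis, over the whole height.
- plate: Loose dark steel back-up plate lying flat on the bench, 115 (x) x 50 (y) x 10 mm, 0.2 kg. Origin: centre of its underside; z up; the +x end goes into the slot first. Home against the stop: origin at x -24.5, y 0, z +10 mm in the fixture, x axes alike; its top is then 20 mm above the bench.
- plate_grip (a point): Centre of the plate's upright grip block, 26 (x) x 14 (y) mm, z 10 to 43 mm in the plate's frame; this point is at x -38, y 0, z 32 mm there; axes as the plate's.
- shaft: Loose steel shaft, 107 mm long, 0.2 kg, upright in its stand. Origin: centre of its foot; z up. Round, 20 mm, tapered foot; key on the +x side, 5 mm wide, reaching 14 mm from the axis, z 14 to 46 mm; collar 34 mm, z 53 to 59 mm. Home: +x like the pulley's, foot on the plate 10 mm below the pulley's origin. With key off the keyway it stops 14 mm deep.
- shaft_grip (a point): Point on the shaft's axis at z 89 mm in its square end, 20 x 20 mm, sides along the shaft's x and y, z 59 to 107 mm: grip here. Axes as the shaft's. At home the collar stays 3 mm clear of the hub.
- stand: Fixed black stand block 60 x 60 x 18 mm with a round hole, 22 mm in diameter and 12 mm deep, in which the shaft stands. Origin: centre of its underside on the bench.
- relay: Bystander: small black relay, 35 x 28 x 22 mm. Origin: centre of its underside.
- loupe: Bystander: black round loupe, 41 mm in diameter, 34 mm high. Origin: centre of its underside.
- spool: Bystander: spool of wire, 62 x 77 x 38 mm. Origin: centre of its underside.
Not all that is in view belongs to the job. What is shaped like the shaft but blue or yellow is not meant.

How it is judged (in metres and radians):
On the way, in this order (a step that is already met when the one before it is completed fails the run):
1. the back-up plate lies in the slot, against the stop (x of plate in the frame of fixture between -0.0275 and -0.02 m and y of plate in the frame of fixture between -0.004 and 0.004 m and z of plate in the frame of fixture between 0.007 and 0.013 m and angle between the x axis of plate and the x axis of fixture, either way round below 0.07 rad), for 0.2 s.
2. the shaft is in the pulley with its key in the keyway and its foot down on the back-up plate (z of shaft in the frame of pulley between -0.014 and -0.0075 m and horizontal distance between shaft and pulley below 0.003 m and angle between the x axis of shaft and the x axis of pulley, either way round below 0.2 rad and angle between shaft's own z axis and vertical below 0.07 rad), for 0.2 s.
At the end, for the whole second after the job is handed in: The back-up plate is in the slot, level, straight and within 3 mm of the stop; the shaft is in the bore within 3 mm of the axis, upright, at most 2.5 mm short of full depth, key in the keyway; the fingers still grip it and press it on the plate with over 4 N (all of step 1 and all of step 2 and contact force between shaft and plate above 4 N and contact force between the fingers and shaft above 2 N); the arm keeps its last pose, push and grip.
It fails at once if the relay was moved more than 30 mm (distance of relay from where it was at the start of the episode above 0.03 m).
It fails at once if the loupe was moved more than 30 mm (distance of loupe from where it was at the start of the episode above 0.03 m).
It fails at once if the spool was moved more than 30 mm (distance of spool from where it was at the start of the episode above 0.03 m).
It also fails if it takes over 61 s, if anything falls off the work surface, if the arm or the gripper's body presses on something with over 40 N, if the wrist force passes 120 N, or if a joint passes its speed limit or range.

## Working session

There is one attempt and no reset: what is moved stays moved. The work goes in short steps, Python scripts to look and compute and a tool call to move; the robot and the scene stay as the last step left them, time stands still between calls to the robot, and variables do not carry over. Pictures are saved under pics/ and viewed, and the job is handed in when it is done.

Besides the shell and the picture viewer there is one more tool, called after "Call:" as a command line: name --argument value ..., lists and objects as JSON in quotes. arm_command: Moves the arm, as the interface text tells. Its arguments: {"type":"object","properties":{"moves":{"type":"array","items":{"type":"object","properties":{"claw":{"type":"number"},"linear":{"type":"array","items":{"type":"number"}},"rot":{"type":"array","items":{"type":"number"}}}}},"grip_force":{"type":"number"}},"required":["moves"]}

```bash
ls; mkdir -p pics; cat > h.py <<'E'
import numpy as np, cv2, json
from bench import arm, imaging
def snap(name,fn):
    s=arm.state(); c=imaging.read_camera(name)
    cv2.imwrite('pics/'+fn+'.png',c['pixels'][:,:,::-1])
    if name=='wrist':
        M=np.array(c['mount']);T=np.eye(4);T[:3,:3]=np.array(s['tool_rot']);T[:3,3]=s['tcp_pos']
        W=T@M; R=W[:3,:3].T; t=-R@W[:3,3]
    else: R=np.array(c['R']);t=np.array(c['t'])
    d=dict(K=np.array(c['intrinsics']).tolist(),R=R.tolist(),t=np.ravel(t).tolist()); json.dump(d,open('pics/'+fn+'.json','w'))
    return c['pixels']
def load(fn):
    d=json.load(open('pics/'+fn+'.json'));return [np.array(d[k]) for k in('K','R','t')]
def ray(fn,u,v,z):
    K,R,t=load(fn);d=R.T@np.linalg.inv(K)@np.array([u,v,1.]);o=-R.T@t
    return o+d*(z-o[2])/d[2]
def proj(fn,X):
    K,R,t=load(fn);p=K@(R@np.array(X,float)+t);return p[:2]/p[2]
E
python3 - <<'E'
from h import *
for n in('scene','side','wrist'): snap(n,n+'0')
s=arm.state();print(s['tcp_pos'],s['tool_rot'],s['time_s'],s['force'],arm.grip_depth)
for n in('scene0','side0','wrist0'):
  K,R,t=load(n);print(n,-R.T@t,R[2])
E
```

```text
pics
[ 6.24643018e+02 -6.54667500e-02  2.30633404e+02] [[ 9.99999132e-01 -1.31678075e-03 -4.37591336e-05]
 [ 4.37057394e-05 -4.05778120e-05  9.99999998e-01]
 [-1.31678253e-03 -9.99999132e-01 -4.05202259e-05]] 0.15 [ 0.44048383  0.40613815 -0.53862013] -18.700000000000003
scene0 [-64.03351089 616.04005419 510.33540583] [ 0.62897387 -0.63408803 -0.44980467]
side0 [ -22.72020674 -941.42566946  532.1069009 ] [ 0.4564845   0.80975087 -0.36868067]
wrist0 [624.89093329  72.41752647 373.6943264 ] [-0.00102987 -0.28276328 -0.95918917]
```

View pics/scene0.png

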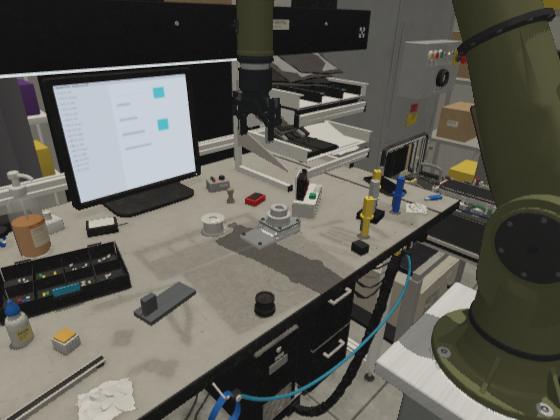

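View pics/side0.png

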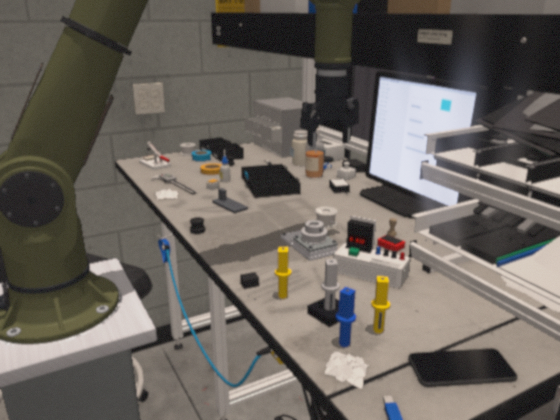

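View pics/wrist0.png

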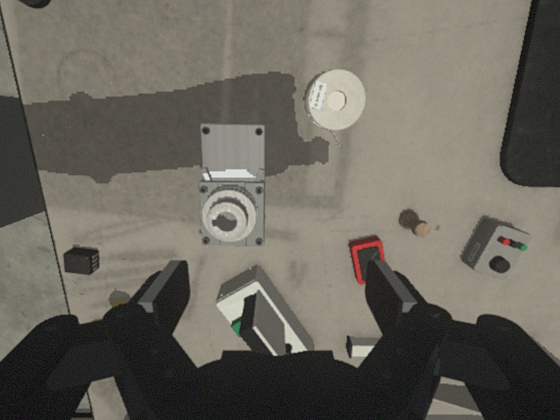

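```bash
python3 - <<'E'
from h import *
def crop(fn,x,y,w,h,k):
    i=cv2.imread('pics/'+fn+'.png')[y:y+h,x:x+w]; return cv2.resize(i,None,fx=k,fy=k,interpolation=cv2.INTER_CUBIC)
cv2.imwrite('pics/c1.png',crop('wrist0',180,110,110,150,4))
cv2.imwrite('pics/c2.png',crop('scene0',120,270,90,60,8))
cv2.imwrite('pics/c3.png',crop('scene0',330,155,100,100,6))
cv2.imwrite('pics/c4.png',crop('side0',280,235,120,120,5))
for p in [(201,124),(264,124),(265,246),(200,246)]: print(ray('wrist0',*p,10))
print('plate grip scene',ray('scene0',148,298,43),'side',ray('side0',222,190,43))
print('shaft stand scene',ray('scene0',371,216,18),'side',ray('side0',327,310,18))
print('relay',ray('side0',250,281,10),'loupe',ray('side0',197,226,17), ray('scene0',265,303,17))
print('spool',ray('wrist0',336,100,38))
E
```

```text
[535.52575741  69.91113555  10.        ]
[609.17231124  69.94377078  10.        ]
[608.64851831 -84.16908604  10.        ]
[523.18806005 -84.2504792   10.        ]
plate grip scene [499.55835102 376.2975151   43.        ] side [504.37329776 370.67756938  43.        ]
shaft stand scene [ 430.93144141 -255.21514861   18.        ] side [ 439.29714541 -284.32848307   18.        ]
relay [ 366.98156992 -104.52877255   10.        ] loupe [365.755132   208.83311145  17.        ] [365.42717279 208.5316474   17.        ]
spool [686.66334166  94.51180732  38.        ]
```

View pics/c1.png

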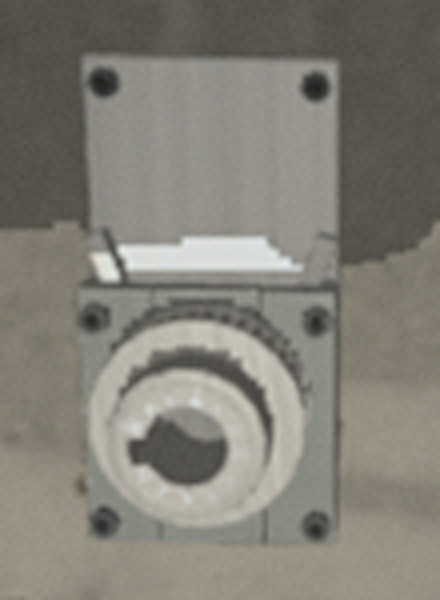

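View pics/c2.png

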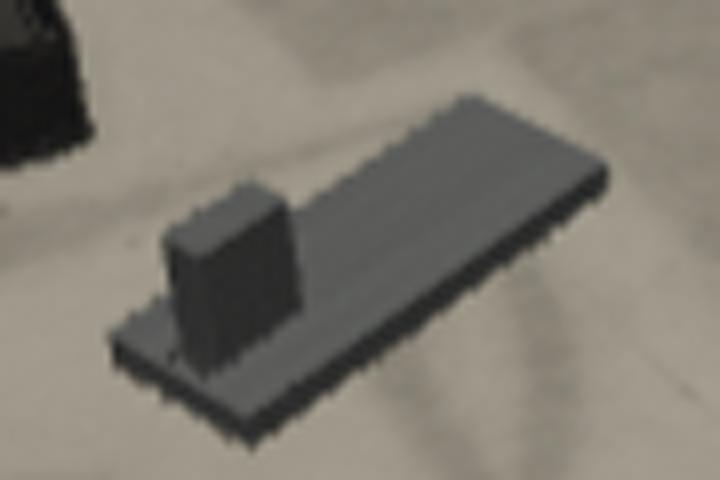

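View pics/c3.png

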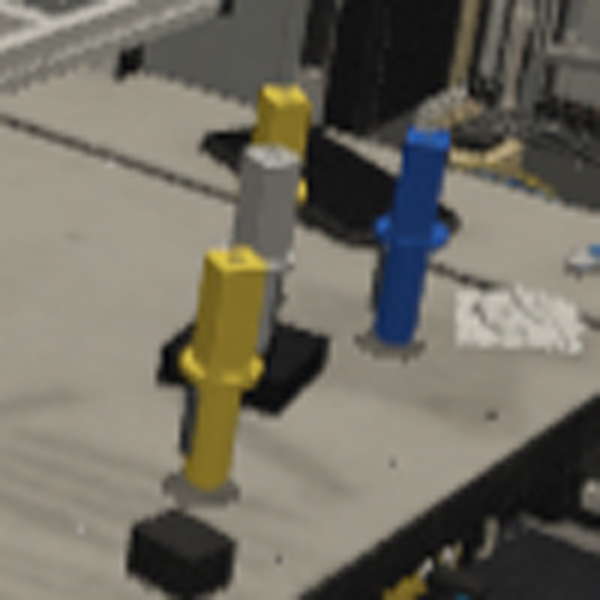

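View pics/c4.png

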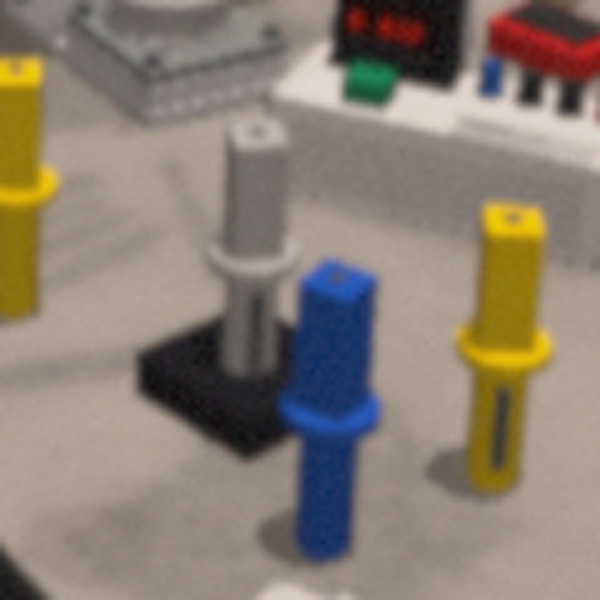

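```bash
python3 - <<'E'
from h import *
P=[ray('scene0',120+x/8,270+y/8,10)[:2] for x,y in [(470,95),(608,170),(250,430),(110,338)]]
P=np.array(P);print(P)
print('c',P.mean(0),'dirs',P[0]-P[3],P[1]-P[2],P[0]-P[1],P[3]-P[2])
for a,b in((0,3),(1,2)): d=P[a]-P[b];print(np.degrees(np.arctan2(d[1],d[0])),np.hypot(*d))
G=np.array([ray('scene0',120+x/8,270+y/8,43)[:2] for x,y in [(165,240),(255,180),(290,205),(205,258)]]);print('grip',G,G.mean(0))
# bore
cx=lambda x,y:(180+x/4,110+y/4)
for p in [(190,448),(157,448),(226,448),(190,405),(190,486),(130,450)]: print('bore',p,ray('wrist0',*cx(*p),70))
for p in [(82,58),(338,60)]: print('rw',ray('wrist0',*cx(*p),10))
for p in [(78,288),(338,286),(340,542),(92,540)]: print('bridge',ray('wrist0',*cx(*p),30))
# shaft
print('shaft top scene',ray('scene0',330+270/6,155+155/6,113),'side',ray('side0',280+258/5,235+132/5,113))
print('sq side', [ray('side0',280+x/5,235+y/5,113)[:2] for x,y in[(228,128),(252,118),(290,128),(280,150)]])
print('stand side',[ray('side0',280+x/5,235+y/5,18)[:2] for x,y in[(138,360),(245,430),(205,318)]])
E
```

```text
[[543.25411123 287.6469049 ]
 [492.96043295 279.26874708]
 [470.16243262 390.38820029]
 [519.9341716  398.75156349]]
c [506.5777871  339.01385394] dirs [  23.31993963 -111.1046586 ] [  22.79800033 -111.11945321] [50.29367828  8.37815781] [49.77173897  8.3633632 ]
-78.14616703572368 113.5256127351133
-78.40571360788215 113.43404119091667
grip [[503.5213542  388.72491723]
 [509.1192761  363.26720667]
 [495.40953033 361.97030023]
 [491.66500123 385.21798613]] [499.92879046 374.79510257]
bore (190, 448) [571.45358062 -30.57994846  70.        ]
bore (157, 448) [562.61233033 -30.58739659  70.        ]
bore (226, 448) [581.09787548 -30.57182381  70.        ]
bore (190, 405) [572.01192228 -18.55681152  70.        ]
bore (190, 486) [570.95009971 -41.42173262  70.        ]
bore (130, 450) [555.34383471 -31.15902827  70.        ]
rw [534.90066777  69.34886669  10.        ]
rw [609.74378656  68.81980729  10.        ]
bridge [534.04232024   5.04126144  30.        ]
bridge [609.85126016   5.68320195  30.        ]
bridge [609.54907721 -74.88724753  30.        ]
bridge [532.60264658 -74.28991551  30.        ]
shaft top scene [ 445.55508893 -275.14456828  113.        ] side [ 450.40224141 -276.69140546  113.        ]
sq side [array([ 442.62783925, -268.80568905]), array([ 454.76938419, -266.40419883]), array([ 462.38397131, -279.70117714]), array([ 449.40215546, -292.05071037])]
stand side [array([ 413.10806864, -258.16003234]), array([ 422.46181018, -315.8780816 ]), array([ 451.46137186, -245.39575449])]
```

Call:
arm_command --moves '[{"claw": 0.085, "linear": [-0.016, 0.047, -0.002], "rot": [0, 0, 1.5]}, {"claw": 0.085, "linear": [-0.016, 0.047, -0.004], "rot": [0, 0, 1.5]}, {"claw": 0.085, "linear": [-0.016, 0.047, -0.006], "rot": [0, 0, 1.5]}, {"claw": 0.085, "linear": [-0.016, 0.047, -0.008], "rot": [0, 0, 1.5]}, {"claw": 0.085, "linear": [-0.016, 0.047, -0.008], "rot": [0, 0, 1.5]}, {"claw": 0.085, "linear": [-0.016, 0.047, -0.008], "rot": [0, 0, 1.5]}, {"claw": 0.085, "linear": [-0.016, 0.047, -0.008], "rot": [0, 0, 1.5]}, {"claw": 0.085, "linear": [-0.014, 0.047, -0.006], "rot": [0, 0, 1.2]}]'

```text
time_s: 1.15
tcp_pos: [498.1, 377.2, 180.7]
tool_rot: [[0.979, -0.001, -0.203], [0.203, -0.001, 0.979], [-0.001, -1.0, -0.0]]
force: [0.6, -0.4, -0.1]
gripper_width: 85.2
```

Call:
arm_command --moves '[{"claw": 0.085, "linear": [0, 0, 0], "rot": [0, 0, 0]}, {"claw": 0.085, "linear": [0, 0, 0], "rot": [0, 0, 0]}]'

```text
time_s: 1.4
tcp_pos: [499.1, 375.4, 180.9]
tool_rot: [[0.979, -0.0, -0.203], [0.203, -0.001, 0.979], [-0.001, -1.0, -0.001]]
force: [0.4, -0.5, 0.3]
gripper_width: 85.2
```

```bash
python3 - <<'E'
from h import *
s=arm.state();print(s['tcp_pos'],s['tool_rot'],s['joints'])
snap('wrist','wrist1')
E
```

```text
[499.0821756  375.3802241  180.85269634] [[ 9.79223481e-01 -3.55215081e-04 -2.02783745e-01]
 [ 2.02783206e-01 -1.17961274e-03  9.79222947e-01]
 [-5.87041047e-04 -9.99999241e-01 -1.08307284e-03]] [-28.07864626  31.80698817 -18.31933333  90.14513609  11.07972396
  59.89910029 -37.71340725]
```

View pics/wrist1.png

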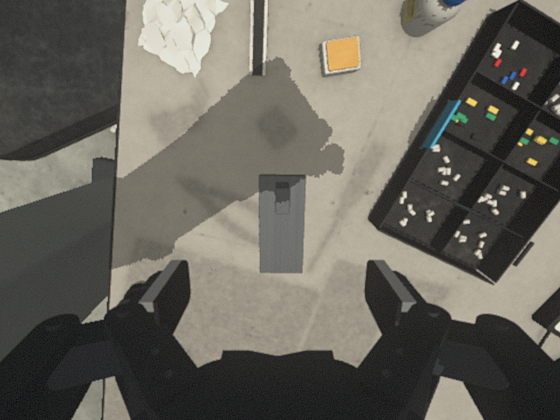

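```bash
python3 - <<'E'
from h import *
i=cv2.imread('pics/wrist1.png');cv2.imwrite('pics/c5.png',cv2.resize(i[165:285,240:325],None,fx=6,fy=5,interpolation=cv2.INTER_CUBIC))
P=np.array([ray('wrist1',*p,10)[:2] for p in [(260,176),(305.5,176),(303,272.5),(260,272)]]);print(P,P.mean(0))
for a,b in((3,0),(2,1)): d=P[a]-P[b];print(np.degrees(np.arctan2(d[1],d[0])),np.hypot(*d))
E
```

```text
[[478.13404662 388.58358888]
 [525.30777    398.37525189]
 [548.53282025 287.18186972]
 [499.29193321 277.61832856]] [512.81664252 337.93975976]
-79.2049168742147 112.96435349972641
-78.20220085457534 113.59300682269902
```

View pics/c5.png

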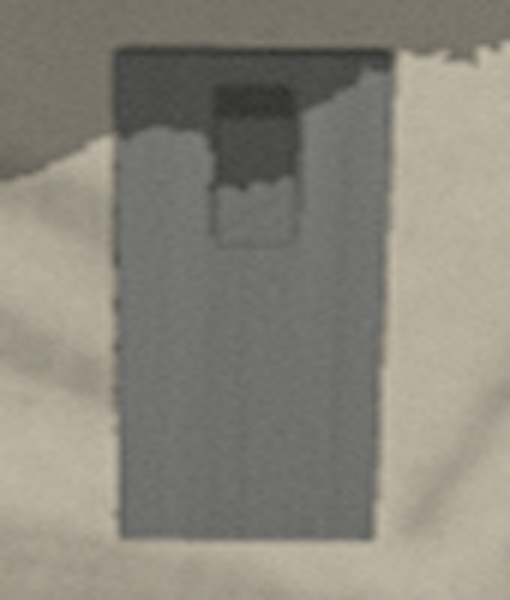

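```bash
python3 - <<'E'
from h import *
P=np.array([ray('wrist1',*p,43)[:2] for p in [(275.8,188.6),(289.5,188.6),(289.5,213.8),(275.8,213.8)]]);print(P,P.mean(0))
i=cv2.imread('pics/scene0.png');cv2.imwrite('pics/c6.png',cv2.resize(i[195:260,230:310],None,fx=9,fy=9,interpolation=cv2.INTER_CUBIC))
i=cv2.imread('pics/side0.png');cv2.imwrite('pics/c7.png',cv2.resize(i[170:260,210:345],None,fx=6,fy=6,interpolation=cv2.INTER_CUBIC))
E
```

```text
[[495.942863   385.77531878]
 [508.80886613 388.44601458]
 [514.24223052 363.73151387]
 [501.05419729 360.99365175]] [505.01203924 374.73662474]
```

View pics/c6.png

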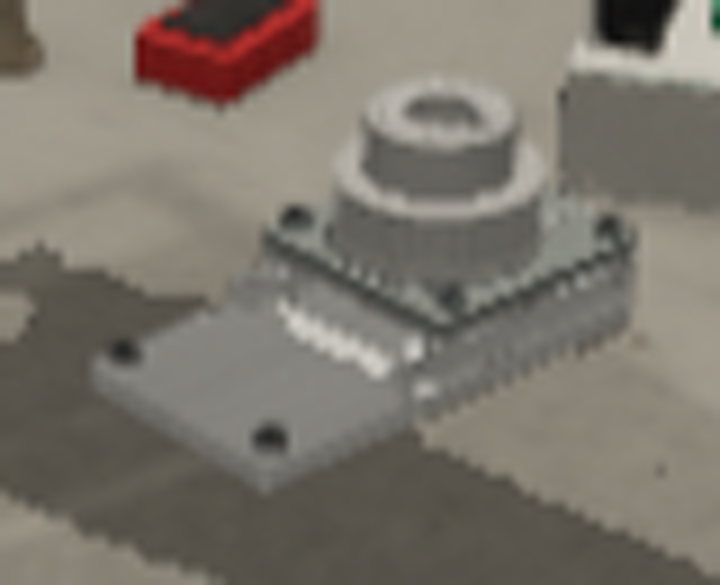

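View pics/c7.png

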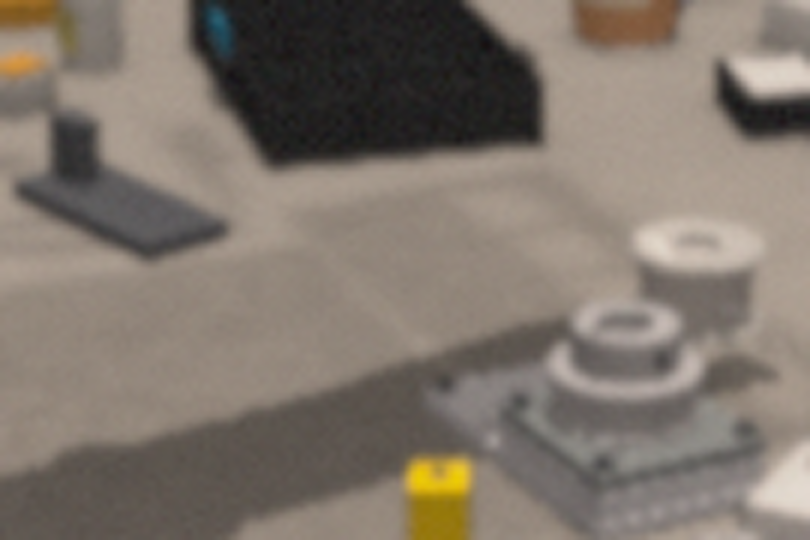

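```bash
python3 - <<'E'
from h import *
print(ray('scene0',279,207.4,70),ray('side0',314.5,223.8,70))
# grip block top in side: crop (75,118)
print('grip side',ray('side0',210+75/6,170+115/6,43))
K,R,t=load('scene0');C=-R.T@t
for X in([572,-30,70],[500,375,43],[448,-276,113]): 
    for n in('scene0','side0'): 
        K,R,t=load(n);o=proj(n,X);print(n,X,[ (proj(n,np.add(X,d))-o).round(2) for d in([10,0,0],[0,10,0])])
E
```

```text
[566.52087193 -28.64940835  70.        ] [572.20195781 -30.01598326  70.        ]
grip side [508.5952374  376.94209382  43.        ]
scene0 [572, -30, 70] [array([-2.72, -1.25]), array([-2.77,  1.15])]
side0 [572, -30, 70] [array([ 3.58, -0.8 ]), array([-2.27, -1.45])]
scene0 [500, 375, 43] [array([-2.69, -2.54]), array([-5.06,  2.43])]
side0 [500, 375, 43] [array([ 3.13, -0.53]), array([-1.3 , -0.97])]
scene0 [448, -276, 113] [array([-3.14, -1.03]), array([-2.04,  0.93])]
side0 [448, -276, 113] [array([ 4.56, -1.23]), array([-3.08, -2.21])]
```

Call:
arm_command --moves '[{"claw": 0.07, "linear": [0.006, -0.001, -0.03], "rot": [0, 0, 0]}, {"claw": 0.06, "linear": [0, 0, -0.035], "rot": [0, 0, 0]}, {"claw": 0.06, "linear": [0, 0, -0.035], "rot": [0, 0, 0]}, {"claw": 0.06, "linear": [0, 0, -0.03], "rot": [0, 0, 0]}, {"claw": 0.06, "linear": [0, 0, -0.02], "rot": [0, 0, 0]}, {"claw": 0.05, "linear": [0, 0, -0.01], "rot": [0, 0, 0]}, {"claw": 0.04, "linear": [0, 0, -0.005], "rot": [0, 0, 0]}, {"claw": 0.03, "linear": [0, 0, 0], "rot": [0, 0, 0]}]' --grip_force 60

```text
time_s: 2.45
tcp_pos: [505.4, 374.8, 16.7]
tool_rot: [[0.979, 0.0, -0.202], [0.202, 0.0, 0.979], [0.001, -1.0, 0.0]]
force: [-0.0, -0.0, 0.3]
gripper_width: 30.0
```

Call:
arm_command --moves '[{"claw": 0.01, "linear": [0, 0, 0], "rot": [0, 0, 0]}, {"claw": 0.01, "linear": [0, 0, 0], "rot": [0, 0, 0]}, {"claw": 0.01, "linear": [0, 0, 0], "rot": [0, 0, 0]}, {"claw": 0.01, "linear": [0, 0, 0], "rot": [0, 0, 0]}]'

```text
time_s: 2.95
tcp_pos: [505.3, 375.4, 17.3]
tool_rot: [[0.979, 0.001, -0.203], [0.203, 0.001, 0.979], [0.001, -1.0, 0.001]]
force: [-1.6, -0.2, 6.3]
gripper_width: 13.1
```

Call:
arm_command --moves '[{"claw": 0.01, "linear": [0, 0, 0.01], "rot": [0, 0, 0]}, {"claw": 0.01, "linear": [0, 0, 0.02], "rot": [0, 0, 0]}, {"claw": 0.01, "linear": [0.01, -0.03, 0], "rot": [0, 0, -2]}, {"claw": 0.01, "linear": [0.01, -0.04, 0], "rot": [0, 0, -2.5]}, {"claw": 0.01, "linear": [0.015, -0.05, 0], "rot": [0, 0, -2.5]}, {"claw": 0.01, "linear": [0.015, -0.05, 0], "rot": [0, 0, -2.5]}, {"claw": 0.01, "linear": [0.01, -0.04, 0], "rot": [0, 0, -2.2]}, {"claw": 0.01, "linear": [0.007, -0.03, 0], "rot": [0, 0, 0]}]'

```text
time_s: 3.95
tcp_pos: [572.5, 132.4, 46.5]
tool_rot: [[1.0, 0.0, 0.003], [-0.003, -0.001, 1.0], [0.0, -1.0, -0.001]]
force: [0.7, -0.7, -2.0]
gripper_width: 13.4
```

Call:
arm_command --moves '[{"claw": 0.01, "linear": [0, -0.01, 0], "rot": [0, 0, 0]}, {"claw": 0.01, "linear": [0, -0.01, 0], "rot": [0, 0, 0]}, {"claw": 0.01, "linear": [0, 0, 0], "rot": [0, 0, 0]}]'

```text
time_s: 4.32
tcp_pos: [571.7, 115.3, 46.3]
tool_rot: [[1.0, -0.0, -0.0], [0.0, 0.0, 1.0], [-0.0, -1.0, 0.0]]
force: [-0.4, 0.5, -2.0]
gripper_width: 12.9
```

```bash
python3 - <<'E'
from h import *
s=arm.state();print(s['tcp_pos'],s['tool_rot'],s['force'],s['gripper_width'])
for n in ('wrist','scene','side'):snap(n,n+'2')
i=cv2.imread('pics/scene2.png');cv2.imwrite('pics/c8.png',cv2.resize(i[180:270,190:310],None,fx=6,fy=6,interpolation=cv2.INTER_CUBIC))
E
```

```text
[571.67849684 115.31716123  46.34421873] [[ 9.99999856e-01 -2.67937318e-04 -4.64200113e-04]
 [ 4.64252351e-04  1.94934696e-04  9.99999873e-01]
 [-2.67846796e-04 -9.99999945e-01  1.95059059e-04]] [-0.43230182  0.45665381 -2.02618519] 12.902673994803955
```

View pics/wrist2.png

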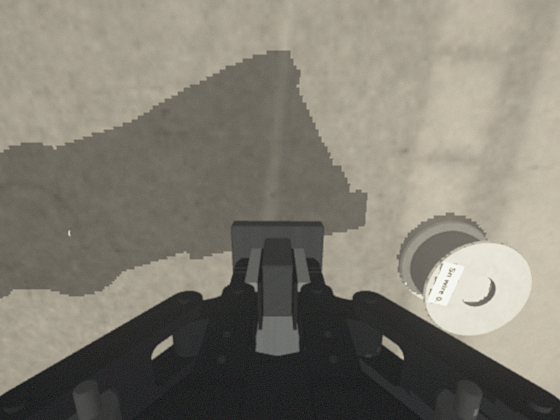

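View pics/c8.png

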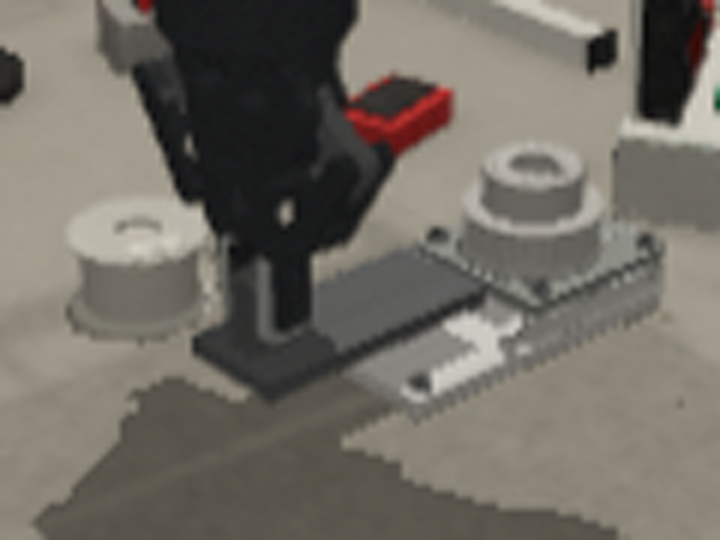

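Call:
arm_command --moves '[{"claw": 0.01, "linear": [0, 0, -0.01], "rot": [0, 0, 0]}, {"claw": 0.01, "linear": [0, 0, -0.007], "rot": [0, 0, 0]}, {"claw": 0.01, "linear": [0, 0, 0], "rot": [0, 0, 0]}]'

```text
time_s: 4.85
tcp_pos: [571.3, 115.0, 28.2]
tool_rot: [[1.0, -0.002, -0.0], [0.0, -0.0, 1.0], [-0.002, -1.0, -0.0]]
force: [-0.6, 0.3, -2.7]
gripper_width: 12.9
```

Call:
arm_command --moves '[{"claw": 0.01, "linear": [0, 0, -0.001], "rot": [0, 0, 0]}, {"claw": 0.01, "linear": [0, 0, 0], "rot": [0, 0, 0]}]'

```text
time_s: 5.1
tcp_pos: [572.1, 115.0, 28.4]
tool_rot: [[1.0, 0.0, 0.0], [-0.0, 0.0, 1.0], [0.0, -1.0, 0.0]]
force: [0.1, 1.7, -1.7]
gripper_width: 12.9
```

Call:
arm_command --moves '[{"claw": 0.01, "linear": [0, -0.005, 0], "rot": [0, 0, 0]}, {"claw": 0.01, "linear": [0, -0.005, 0], "rot": [0, 0, 0]}, {"claw": 0.01, "linear": [0, -0.005, 0], "rot": [0, 0, 0]}, {"claw": 0.01, "linear": [0, -0.005, 0], "rot": [0, 0, 0]}]'

```text
time_s: 5.6
tcp_pos: [572.0, 94.4, 28.3]
tool_rot: [[1.0, -0.0, 0.0], [-0.0, -0.0, 1.0], [-0.0, -1.0, -0.0]]
force: [0.0, 0.0, -3.2]
gripper_width: 13.0
```

Call:
arm_command --moves '[{"claw": 0.01, "linear": [0, -0.005, 0], "rot": [0, 0, 0]}, {"claw": 0.01, "linear": [0, -0.005, 0], "rot": [0, 0, 0]}, {"claw": 0.01, "linear": [0, -0.005, 0], "rot": [0, 0, 0]}, {"claw": 0.01, "linear": [0, -0.005, 0], "rot": [0, 0, 0]}]'

```text
time_s: 6.1
tcp_pos: [572.0, 74.7, 28.3]
tool_rot: [[1.0, 0.0, -0.0], [0.0, -0.0, 1.0], [0.0, -1.0, -0.0]]
force: [0.4, -0.1, -2.2]
gripper_width: 12.9
```

```bash
python3 - <<'E'
from h import *
s=arm.state();print(s['tcp_pos'],s['force'],s['gripper_width'])
snap('scene','scene3')
i=cv2.imread('pics/scene3.png');cv2.imwrite('pics/c9.png',cv2.resize(i[180:270,190:310],None,fx=6,fy=6,interpolation=cv2.INTER_CUBIC))
E
```

```text
[571.99293937  74.65648736  28.28854053] [ 0.36973902 -0.12025671 -2.22928524] 12.880245743747597
```

View pics/c9.png

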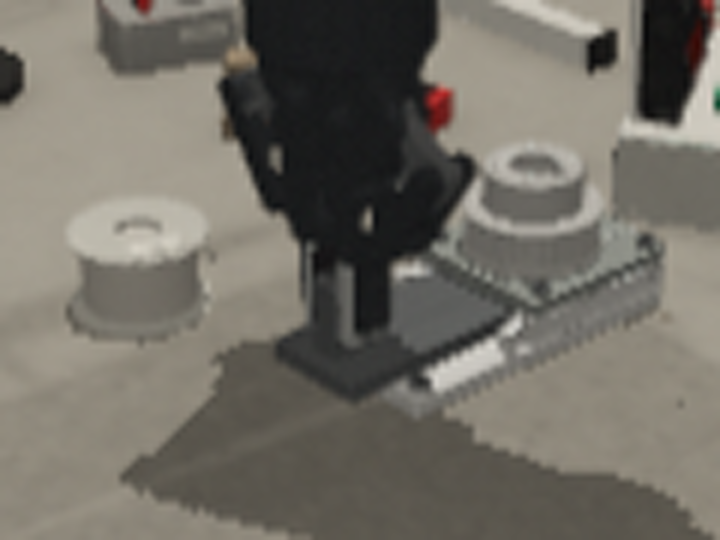

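Call:
arm_command --moves '[{"claw": 0.01, "linear": [0, -0.006, 0], "rot": [0, 0, 0]}, {"claw": 0.01, "linear": [0, -0.006, 0], "rot": [0, 0, 0]}, {"claw": 0.01, "linear": [0, -0.006, 0], "rot": [0, 0, 0]}, {"claw": 0.01, "linear": [0, -0.006, 0], "rot": [0, 0, 0]}, {"claw": 0.01, "linear": [0, -0.006, 0], "rot": [0, 0, 0]}, {"claw": 0.01, "linear": [0, -0.005, 0], "rot": [0, 0, 0]}, {"claw": 0.01, "linear": [0, 0, 0], "rot": [0, 0, 0]}]'

```text
time_s: 7.02
tcp_pos: [571.8, 39.1, 28.2]
tool_rot: [[1.0, -0.0, 0.001], [-0.001, -0.001, 1.0], [-0.0, -1.0, -0.001]]
force: [-1.3, -1.2, -2.3]
gripper_width: 12.8
```

Call:
arm_command --moves '[{"claw": 0.01, "linear": [0, -0.003, 0], "rot": [0, 0, 0]}, {"claw": 0.01, "linear": [0, -0.002, 0], "rot": [0, 0, 0]}, {"claw": 0.01, "linear": [0, -0.002, 0], "rot": [0, 0, 0]}, {"claw": 0.01, "linear": [0, 0, 0], "rot": [0, 0, 0]}]'

```text
time_s: 7.52
tcp_pos: [571.9, 32.9, 28.2]
tool_rot: [[1.0, -0.0, 0.0], [-0.0, 0.0, 1.0], [-0.0, -1.0, 0.0]]
force: [-2.1, 2.0, -2.6]
gripper_width: 12.8
```

Call:
arm_command --moves '[{"claw": 0.01, "linear": [0, -0.001, 0], "rot": [0, 0, 0]}, {"claw": 0.01, "linear": [0, -0.001, 0], "rot": [0, 0, 0]}, {"claw": 0.01, "linear": [0, 0, 0], "rot": [0, 0, 0]}]'

```text
time_s: 7.9
tcp_pos: [572.0, 32.8, 28.4]
tool_rot: [[1.0, 0.0, -0.001], [0.001, 0.002, 1.0], [0.0, -1.0, 0.002]]
force: [-3.2, 4.9, -1.3]
gripper_width: 13.0
```

Call:
arm_command --moves '[{"claw": 0.01, "linear": [0, -0.001, 0], "rot": [0, 0, 0]}, {"claw": 0.01, "linear": [0, -0.001, 0], "rot": [0, 0, 0]}, {"claw": 0.01, "linear": [0, 0, 0], "rot": [0, 0, 0]}]'

```text
time_s: 8.28
tcp_pos: [572.1, 32.7, 28.6]
tool_rot: [[1.0, 0.001, -0.002], [0.002, 0.004, 1.0], [0.001, -1.0, 0.004]]
force: [-4.0, 10.4, -0.1]
gripper_width: 12.6
```

Call:
arm_command --moves '[{"claw": 0.01, "linear": [0, 0, -0.001], "rot": [0, 0, 0]}, {"claw": 0.01, "linear": [0, -0.001, -0.001], "rot": [0, 0, 0]}, {"claw": 0.01, "linear": [0, 0, 0], "rot": [0, 0, 0]}]'

```text
time_s: 8.65
tcp_pos: [572.4, 32.9, 27.4]
tool_rot: [[1.0, 0.002, -0.003], [0.003, 0.005, 1.0], [0.002, -1.0, 0.005]]
force: [-4.7, 13.4, 5.6]
gripper_width: 13.2
```

Seated (vertical contact too). Release and rise, clearing the grip.

Call:
arm_command --moves '[{"claw": 0.02, "linear": [0, 0, 0], "rot": [0, 0, 0]}, {"claw": 0.04, "linear": [0, 0, 0], "rot": [0, 0, 0]}, {"claw": 0.05, "linear": [0, 0.003, 0.005], "rot": [0, 0, 0]}, {"claw": 0.06, "linear": [0, 0, 0.03], "rot": [0, 0, 0]}, {"claw": 0.06, "linear": [0, -0.01, 0.05], "rot": [0, 0, 0]}, {"claw": 0.07, "linear": [0, -0.02, 0.06], "rot": [0, 0, 0]}, {"claw": 0.085, "linear": [0, -0.03, 0.06], "rot": [0, 0, 0]}, {"claw": 0.085, "linear": [0, 0, 0], "rot": [0, 0, 0]}]'

```text
time_s: 9.65
tcp_pos: [574.5, -29.8, 231.5]
tool_rot: [[1.0, 0.009, 0.005], [-0.005, -0.002, 1.0], [0.009, -1.0, -0.002]]
force: [0.9, 0.2, -2.1]
gripper_width: 85.0
```

```bash
python3 - <<'E'
from h import *
s=arm.state();print(s['tcp_pos'],s['force'],s['gripper_width'])
snap('wrist','wrist3')
E
```

```text
[574.48126509 -29.77197317 231.53427054] [ 0.92658674  0.2242662  -2.09507991] 84.95953180006643
```

View pics/wrist3.png

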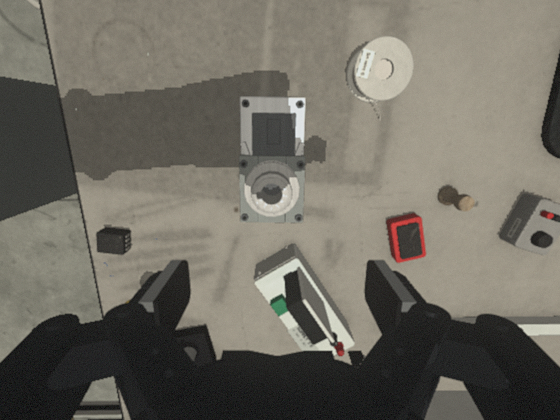

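Call:
arm_command --moves '[{"claw": 0.085, "linear": [0, 0, 0], "rot": [0, 0, 0]}, {"claw": 0.085, "linear": [0, 0, 0], "rot": [0, 0, 0]}]'

```text
time_s: 9.95
tcp_pos: [571.3, -26.0, 225.1]
tool_rot: [[1.0, -0.003, -0.001], [0.001, 0.0, 1.0], [-0.003, -1.0, 0.0]]
force: [-0.0, -0.3, -0.7]
gripper_width: 85.1
```

```bash
python3 - <<'E'
from h import *
s=arm.state();print(s['tcp_pos'],s['tool_rot'],s['force'],s['gripper_width'])
snap('wrist','wrist4')
i=cv2.imread('pics/wrist4.png');cv2.imwrite('pics/d1.png',cv2.resize(i[90:230,230:315],None,fx=6,fy=6,interpolation=cv2.INTER_CUBIC)[:840])
i=cv2.imread('pics/wrist2.png');cv2.imwrite('pics/d2.png',cv2.resize(i[215:335,220:335],None,fx=5,fy=5,interpolation=cv2.INTER_CUBIC))
E
```

```text
[571.27470272 -25.98794287 225.0993495 ] [[ 9.99995745e-01 -2.62558489e-03 -1.27098853e-03]
 [ 1.27197505e-03  3.74097016e-04  9.99999121e-01]
 [-2.62510711e-03 -9.99996483e-01  3.77435103e-04]] [-0.02962773 -0.29667111 -0.74872393] 85.0533202377676
```

View pics/d1.png

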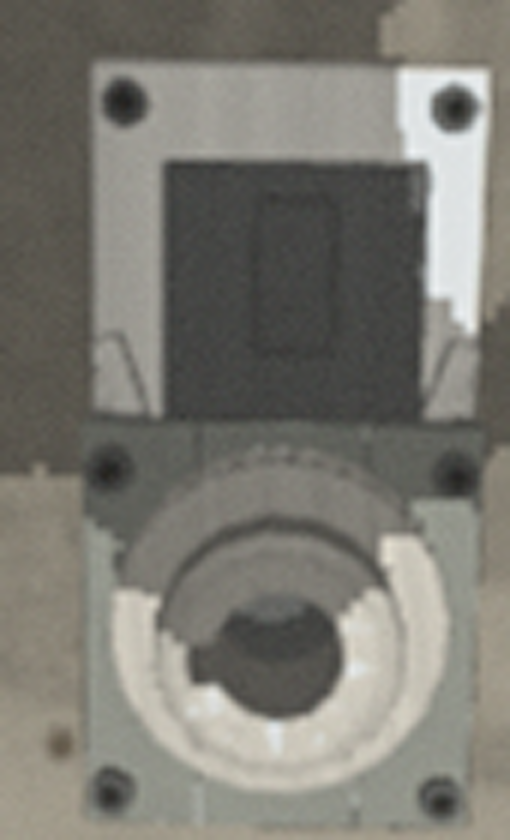

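View pics/d2.png

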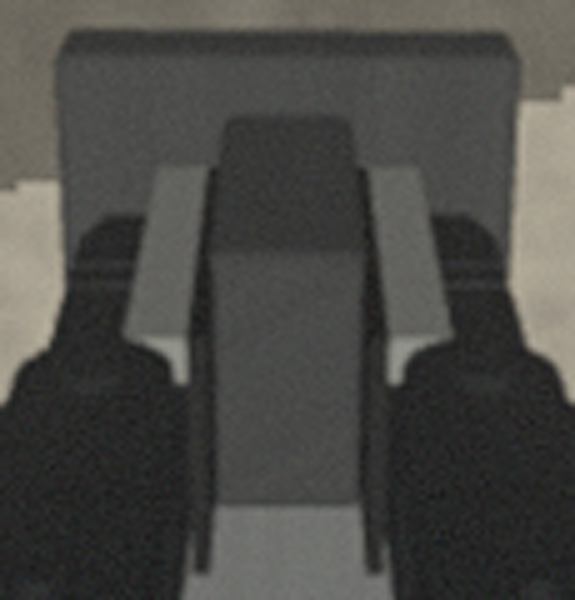

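```bash
python3 - <<'E'
from h import *
P=np.array([ray('wrist2',220+x/5,215+y/5,71.5)[:2] for x,y in[(212,252),(362,252),(360,505),(216,505)]]);print('grip',P.round(1),P.mean(0))
c=lambda x,y:(230+x/6,90+y/6)
f='wrist4'
for n,p,z in[('boreL',(220,657),70),('boreR',(343,657),70),('boreB',(281,718),70),('boreT',(281,597),70),('key',(193,661),70),('hubB',(285,765),70),('hubL',(158,640),70),('hubR',(406,640),70),('hubT',(283,528),70),('pb',(165,162),20),('pb',(428,162),20),('base',(92,65),10),('base',(490,65),10),('br',(85,425),30),('br',(484,425),30),('br',(470,826),30),('br',(84,818),30)]: print(n,ray(f,*c(*p),z)[:2].round(1))
E
```

```text
grip [[565.5 127.9]
 [578.5 127.9]
 [578.7 102.3]
 [565.5 102.2]] [572.05192245 115.05791322]
boreL [560.4 -30.2]
boreR [581.5 -30.1]
boreB [570.9 -41. ]
boreT [570.8 -19.6]
key [555.8 -30.9]
hubB [571.6 -49.6]
hubL [549.8 -27.2]
hubR [592.2 -27.1]
hubT [571.2  -7.8]
pb [549.1  51.6]
pb [597.8  51.7]
base [535.   69.2]
base [609.8  69.3]
br [533.9   4.4]
br [608.7   4.5]
br [608.6 -75.2]
br [531.5 -73.7]
```

Call:
arm_command --moves '[{"claw": 0.085, "linear": [-0.015, -0.03, 0.005], "rot": [0, 0, 0]}, {"claw": 0.085, "linear": [-0.018, -0.04, 0.005], "rot": [0, 0, 0]}, {"claw": 0.085, "linear": [-0.02, -0.04, 0.005], "rot": [0, 0, 0]}, {"claw": 0.085, "linear": [-0.02, -0.04, 0], "rot": [0, 0, 0]}, {"claw": 0.085, "linear": [-0.02, -0.04, 0], "rot": [0, 0, 0]}, {"claw": 0.085, "linear": [-0.018, -0.035, 0], "rot": [0, 0, 0]}, {"claw": 0.085, "linear": [-0.01, -0.025, 0], "rot": [0, 0, 0]}, {"claw": 0.085, "linear": [0, 0, 0], "rot": [0, 0, 0]}]'

```text
time_s: 11.0
tcp_pos: [449.7, -278.6, 240.6]
tool_rot: [[1.0, -0.002, 0.004], [-0.004, 0.0, 1.0], [-0.002, -1.0, 0.0]]
force: [0.1, 0.4, -0.6]
gripper_width: 85.0
```

Call:
arm_command --moves '[{"claw": 0.085, "linear": [0, 0, 0], "rot": [0, 0, 0]}, {"claw": 0.085, "linear": [0, 0, 0], "rot": [0, 0, 0]}]'

```text
time_s: 11.25
tcp_pos: [451.7, -275.3, 241.3]
tool_rot: [[1.0, -0.0, -0.002], [0.002, 0.001, 1.0], [-0.0, -1.0, 0.001]]
force: [-0.3, 0.3, -0.4]
gripper_width: 84.9
```

```bash
python3 - <<'E'
from h import *
s=arm.state();print(s['tcp_pos'],s['tool_rot'],s['force'],s['joints'])
snap('wrist','wrist5')
E
```

```text
[ 451.66997521 -275.28708819  241.30126277] [[ 9.99997289e-01 -5.36644347e-05 -2.32805867e-03]
 [ 2.32809740e-03  7.33205426e-04  9.99997021e-01]
 [-5.19573296e-05 -9.99999730e-01  7.33328374e-04]] [-0.26779705  0.32563676 -0.3796771 ] [ 40.22434852  20.23724966 -16.17585855  99.42638523   6.2689009
  61.24181118  22.10537223]
```

View pics/wrist5.png

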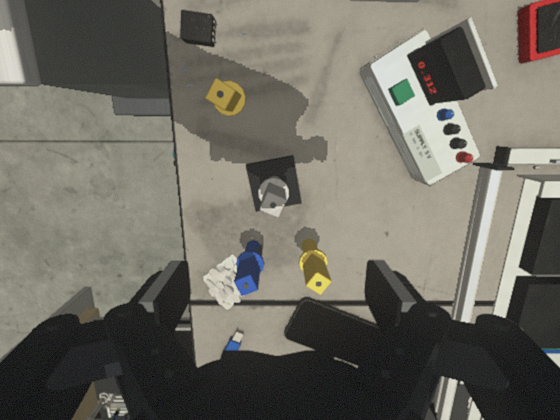

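```bash
python3 - <<'E'
from h import *
i=cv2.imread('pics/wrist5.png');cv2.imwrite('pics/d3.png',cv2.resize(i[145:225,235:310],None,fx=7,fy=7,interpolation=cv2.INTER_CUBIC))
for n,p in [('blue',(248,285)),('yel2',(317,284)),('yel1',(222,91))]: print(n,ray('wrist5',*p,107)[:2])
E
```

```text
blue [ 421.79005538 -366.21196235]
yel2 [ 493.77635425 -364.85327392]
yel1 [ 403.94563744 -177.2688598 ]
```

View pics/d3.png

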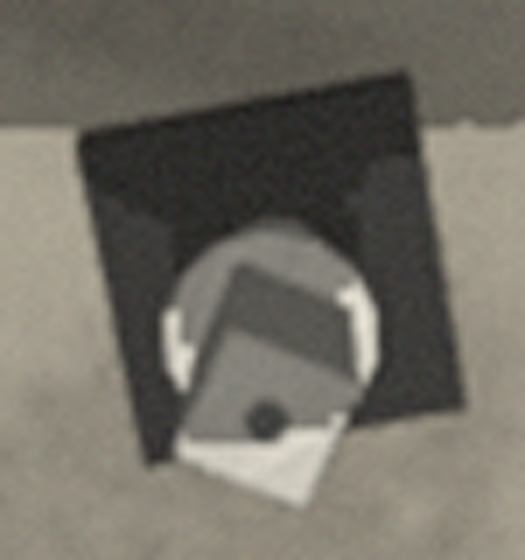

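```bash
python3 - <<'E'
from h import *
P=np.array([ray('wrist5',235+x/7,145+y/7,113)[:2] for x,y in[(235,327),(362,382),(303,507),(175,450)]]);print(P.round(1),P.mean(0))
for k in range(4):
  d=P[(k+1)%4]-P[k];print(np.degrees(np.arctan2(d[1],d[0])),np.hypot(*d))
Q=np.array([ray('wrist5',235+x/7,145+y/7,18)[:2] for x,y in[(80,140),(405,72),(465,405),(147,465)]]);print(Q.round(1),Q.mean(0))
c=P.mean(0)
for a in (-115,-25,65,155):
  r=np.radians(a); print(a,[ (proj('side0',[c[0]+14*np.cos(r),c[1]+14*np.sin(r),6+z])-[280,235])*5 for z in(14,46)],[(proj('side0',[c[0],c[1],6+z])-[280,235])*5 for z in(14,46)])
i=cv2.imread('pics/side0.png');cv2.imwrite('pics/d4.png',cv2.resize(i[255:320,310:355],None,fx=12,fy=9,interpolation=cv2.INTER_CUBIC))
E
```

```text
[[ 444.  -265.1]
 [ 460.9 -272.6]
 [ 453.1 -290.1]
 [ 435.8 -282.1]] [ 448.43104779 -277.46250881]
-23.83625668554765 18.53158185827731
-113.99431636789386 19.243281970695296
155.10458320453307 19.093107560273225
64.31011756634804 18.900166893039614
[[ 414.4 -253.4]
 [ 471.  -241.5]
 [ 482.9 -301.2]
 [ 425.1 -312.7]] [ 448.31876683 -277.19753382]
-115 [array([251.2074268, 375.6391557]), array([254.4990484 , 300.63772098])] [array([245.24760054, 355.11061083]), array([248.41765675, 280.8953982 ])]
-25 [array([282.15121714, 353.71079776]), array([285.7856506 , 279.55766005])] [array([245.24760054, 355.11061083]), array([248.41765675, 280.8953982 ])]
65 [array([239.4498075, 335.1401873]), array([242.50367258, 261.69653861])] [array([245.24760054, 355.11061083]), array([248.41765675, 280.8953982 ])]
155 [array([208.26543068, 356.51340355]), array([210.96911072, 282.23602004])] [array([245.24760054, 355.11061083]), array([248.41765675, 280.8953982 ])]
```

View pics/d4.png

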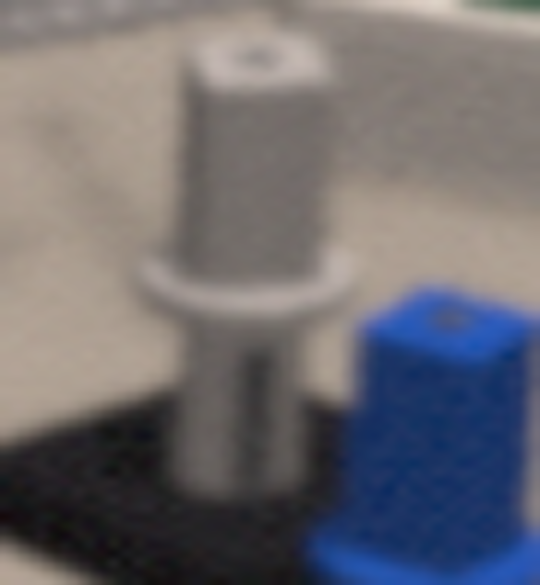

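Call:
arm_command --moves '[{"claw": 0.06, "linear": [-0.001, -0.001, -0.01], "rot": [0, 0, 8]}, {"claw": 0.05, "linear": [-0.001, -0.001, -0.01], "rot": [0, 0, 9]}, {"claw": 0.05, "linear": [-0.001, 0, -0.01], "rot": [0, 0, 10]}, {"claw": 0.05, "linear": [0, 0, -0.015], "rot": [0, 0, 10]}, {"claw": 0.05, "linear": [0, 0, -0.015], "rot": [0, 0, 10]}, {"claw": 0.05, "linear": [0, 0, -0.01], "rot": [0, 0, 10]}, {"claw": 0.05, "linear": [0, 0, -0.005], "rot": [0, 0, 8.4]}, {"claw": 0.05, "linear": [0, 0, 0], "rot": [0, 0, 0]}]'

```text
time_s: 12.3
tcp_pos: [448.1, -278.1, 166.1]
tool_rot: [[0.416, -0.001, -0.909], [0.909, 0.001, 0.416], [0.001, -1.0, 0.001]]
force: [0.3, 0.1, 0.0]
gripper_width: 50.0
```

```bash
python3 - <<'E'
from h import *
s=arm.state();print(s['tcp_pos'],s['tool_rot'],s['gripper_width'],s['joints'])
snap('wrist','wrist6')
E
```

```text
[ 448.05100125 -278.07418466  166.11353368] [[ 4.16240931e-01 -5.16679767e-04 -9.09254211e-01]
 [ 9.09254163e-01  8.90739538e-04  4.16240403e-01]
 [ 5.94845682e-04 -9.99999470e-01  8.40555483e-04]] 50.012893287699924 [ 50.54474094  26.25090558 -31.28962912 105.89050974  16.78100853
  52.51551257  76.9436461 ]
```

View pics/wrist6.png

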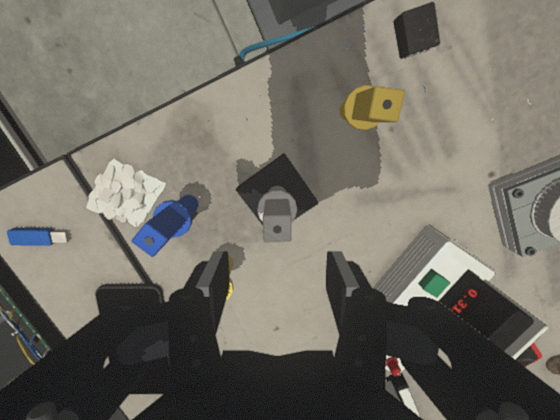

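```bash
python3 - <<'E'
from h import *
i=cv2.imread('pics/wrist6.png');cv2.imwrite('pics/d5.png',cv2.resize(i[180:250,245:310],None,fx=8,fy=8,interpolation=cv2.INTER_CUBIC))
E
```

```text
(no output)
```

View pics/d5.png

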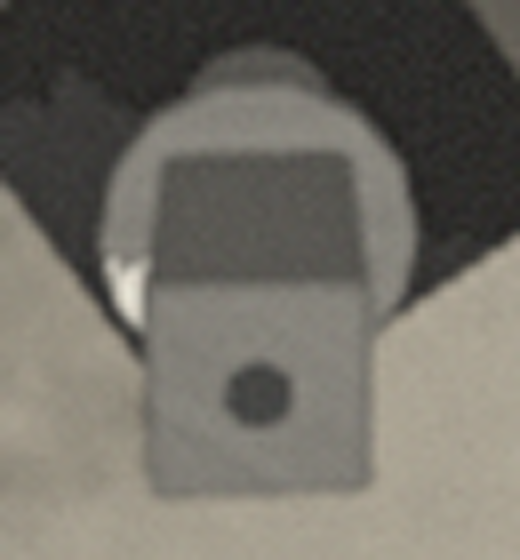

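```bash
python3 - <<'E'
from h import *
P=np.array([ray('wrist6',245+x/8,180+y/8,113)[:2] for x,y in[(148,282),(370,282),(371,490),(153,492)]]);print(P.round(1),P.mean(0))
E
```

```text
[[ 435.  -281.6]
 [ 442.9 -264.3]
 [ 460.6 -272. ]
 [ 452.7 -289.5]] [ 447.81230215 -276.86670826]
```

Call:
arm_command --moves '[{"claw": 0.05, "linear": [0, 0, -0.015], "rot": [0, 0, 0]}, {"claw": 0.05, "linear": [0, 0, -0.02], "rot": [0, 0, 0]}, {"claw": 0.05, "linear": [0, 0, -0.02], "rot": [0, 0, 0]}, {"claw": 0.05, "linear": [0, 0, -0.015], "rot": [0, 0, 0]}, {"claw": 0.05, "linear": [0, 0, -0.01], "rot": [0, 0, 0]}, {"claw": 0.04, "linear": [0, 0, -0.01], "rot": [0, 0, 0]}, {"claw": 0.035, "linear": [0, 0, 0], "rot": [0, 0, 0]}, {"claw": 0.03, "linear": [0, 0, 0], "rot": [0, 0, 0]}]'

```text
time_s: 13.35
tcp_pos: [448.3, -278.9, 76.8]
tool_rot: [[0.416, 0.001, -0.909], [0.909, -0.0, 0.416], [-0.0, -1.0, -0.001]]
force: [-0.1, -0.2, 0.1]
gripper_width: 30.0
```

Call:
arm_command --moves '[{"claw": 0.028, "linear": [-0.0005, 0.0015, 0], "rot": [0, 0, 0]}, {"claw": 0.015, "linear": [0, 0, 0], "rot": [0, 0, 0]}, {"claw": 0.015, "linear": [0, 0, 0], "rot": [0, 0, 0]}, {"claw": 0.015, "linear": [0, 0, 0], "rot": [0, 0, 0]}, {"claw": 0.015, "linear": [0, 0, 0], "rot": [0, 0, 0]}]' --grip_force 80

```text
time_s: 13.98
tcp_pos: [447.7, -277.4, 77.0]
tool_rot: [[0.416, 0.001, -0.909], [0.909, -0.001, 0.416], [-0.0, -1.0, -0.001]]
force: [-0.9, 0.4, 6.6]
gripper_width: 19.2
```

Call:
arm_command --moves '[{"claw": 0.015, "linear": [0, 0, 0.01], "rot": [0, 0, 0]}, {"claw": 0.015, "linear": [0, 0, 0.025], "rot": [0, 0, 0]}, {"claw": 0.015, "linear": [0, 0, 0.035], "rot": [0, 0, 0]}, {"claw": 0.015, "linear": [0, 0, 0.03], "rot": [0, 0, 0]}, {"claw": 0.015, "linear": [0, 0, 0.01], "rot": [0, 0, 0]}, {"claw": 0.015, "linear": [0.01, 0.02, 0], "rot": [0, 0, -6]}, {"claw": 0.015, "linear": [0.015, 0.03, 0], "rot": [0, 0, -8]}, {"claw": 0.015, "linear": [0.018, 0.036, 0], "rot": [0, 0, -9]}]'

```text
time_s: 14.98
tcp_pos: [490.0, -191.0, 185.5]
tool_rot: [[0.743, -0.002, -0.669], [0.669, 0.0, 0.743], [-0.001, -1.0, 0.001]]
force: [-0.0, -0.1, -1.7]
gripper_width: 19.3
```

Call:
arm_command --moves '[{"claw": 0.015, "linear": [0.018, 0.036, 0], "rot": [0, 0, -9]}, {"claw": 0.015, "linear": [0.018, 0.036, 0], "rot": [0, 0, -9]}, {"claw": 0.015, "linear": [0.018, 0.036, 0], "rot": [0, 0, -9]}, {"claw": 0.015, "linear": [0.015, 0.03, 0], "rot": [0, 0, -8]}, {"claw": 0.015, "linear": [0.0115, 0.023, 0], "rot": [0, 0, -7.4]}, {"claw": 0.015, "linear": [0, 0, 0], "rot": [0, 0, 0]}, {"claw": 0.015, "linear": [0, 0, 0], "rot": [0, 0, 0]}, {"claw": 0.015, "linear": [0, 0, 0], "rot": [0, 0, 0]}]'

```text
time_s: 15.98
tcp_pos: [570.4, -31.6, 186.1]
tool_rot: [[1.0, -0.001, 0.001], [-0.001, -0.001, 1.0], [-0.001, -1.0, -0.001]]
force: [0.4, -0.5, -1.8]
gripper_width: 18.6
```

```bash
python3 - <<'E'
from h import *
s=arm.state();print(s['tcp_pos'],s['tool_rot'],s['gripper_width'],s['force'],s['joints'])
for n in ('wrist','scene','side'):snap(n,n+'7')
i=cv2.imread('pics/scene7.png');j=cv2.imread('pics/side7.png')
a=cv2.resize(i[160:250,235:325],None,fx=4.4,fy=4.4,interpolation=cv2.INTER_CUBIC);b=cv2.resize(j[175:265,270:360],None,fx=4.4,fy=4.4,interpolation=cv2.INTER_CUBIC)
cv2.imwrite('pics/d6.png',np.hstack([a,b]))
E
```

```text
[570.41019668 -31.64571447 186.13657751] [[ 9.99999124e-01 -9.42072094e-04  9.29739892e-04]
 [-9.30275371e-04 -5.68127492e-04  9.99999406e-01]
 [-9.41543324e-04 -9.99999395e-01 -5.69003381e-04]] 18.61489186597318 [ 0.44818261 -0.46226759 -1.84531915] [ 11.20405666  26.84145389 -15.9213456   98.04977438   8.59203904
  56.35614822  -7.92133655]
```

View pics/wrist7.png

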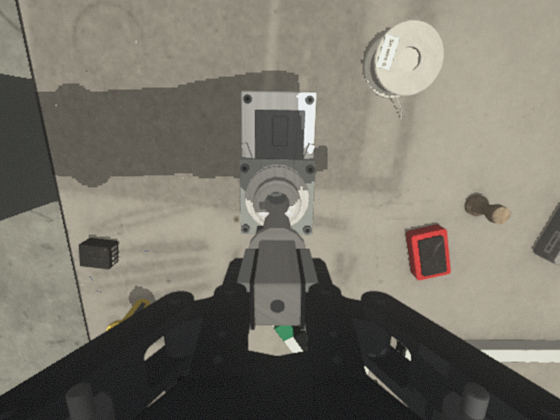

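View pics/d6.png

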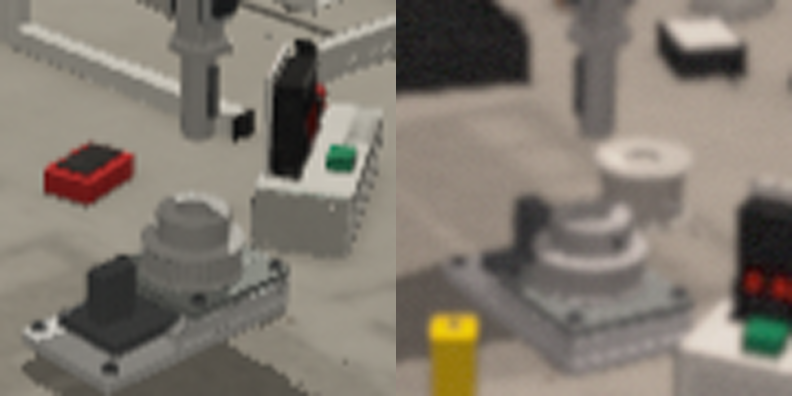

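```bash
python3 - <<'E'
from h import *
i=cv2.imread('pics/wrist7.png');cv2.imwrite('pics/d7.png',cv2.resize(i[150:245,230:325],None,fx=6.3,fy=6.3,interpolation=cv2.INTER_CUBIC))
print(proj('wrist7',[570.4,-31.6,115]),proj('wrist7',[570.4,-31.6,127]),proj('wrist7',[571.2,-30.4,70]))
E
```

```text
[276.87672406 221.68216177] [276.85596675 227.05086915] [277.8280558  204.35194424]
```

View pics/d7.png

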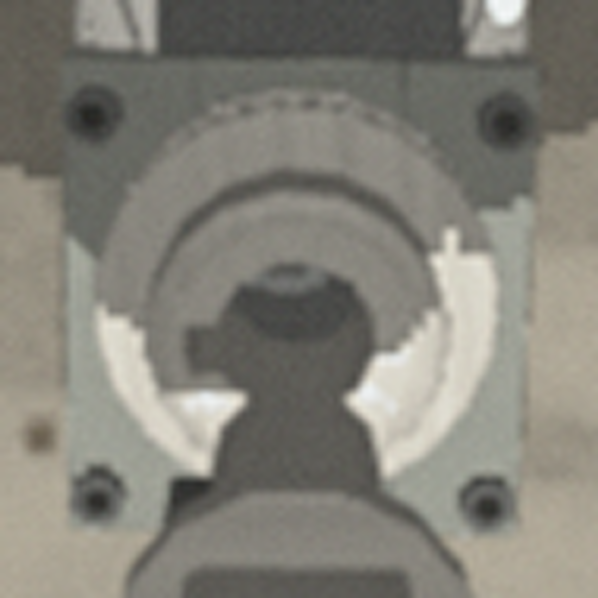

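Call:
arm_command --moves '[{"claw": 0.015, "linear": [0, 0, -0.01], "rot": [0, 0, 0]}, {"claw": 0.015, "linear": [0, 0, -0.015], "rot": [0, 0, 0]}, {"claw": 0.015, "linear": [0, 0, -0.01], "rot": [0, 0, 0]}, {"claw": 0.015, "linear": [0, 0, 0], "rot": [0, 0, 0]}, {"claw": 0.015, "linear": [0, 0, 0], "rot": [0, 0, 0]}]'

```text
time_s: 16.75
tcp_pos: [571.2, -30.1, 151.5]
tool_rot: [[1.0, 0.0, -0.0], [0.0, 0.0, 1.0], [0.0, -1.0, 0.0]]
force: [-0.1, 0.3, -0.8]
gripper_width: 18.9
```

Call:
arm_command --moves '[{"claw": 0.015, "linear": [0, 0, 0], "rot": [0, 0, 0]}]'

```text
time_s: 16.88
tcp_pos: [571.3, -30.2, 151.9]
tool_rot: [[1.0, 0.001, -0.0], [0.0, -0.0, 1.0], [0.001, -1.0, -0.0]]
force: [-0.6, -0.3, -1.6]
gripper_width: 19.3
```

```bash
python3 - <<'E'
from h import *
for n in ('wrist','scene','side'):
  print(arm.state()['tcp_pos'],arm.state()['tool_rot'][0]);snap(n,n+'8')
i=cv2.imread('pics/scene8.png');j=cv2.imread('pics/side8.png')
a=cv2.resize(i[170:220,255:305],None,fx=8,fy=8,interpolation=cv2.INTER_CUBIC);b=cv2.resize(j[190:240,290:340],None,fx=8,fy=8,interpolation=cv2.INTER_CUBIC)
cv2.imwrite('pics/d8.png',np.hstack([a,b]))
i=cv2.imread('pics/wrist8.png');cv2.imwrite('pics/d9.png',cv2.resize(i[145:265,230:325],None,fx=5,fy=5,interpolation=cv2.INTER_CUBIC))
E
```

```text
[571.31216845 -30.182333   151.87570526] [ 9.99999671e-01  8.09861363e-04 -3.44092053e-05]
[571.28914465 -30.19980521 151.89353038] [ 9.99999650e-01  8.35964274e-04 -1.48609084e-05]
[571.20957379 -30.23017958 151.87589171] [9.99999739e-01 7.21908249e-04 3.30680363e-05]
```

View pics/d8.png

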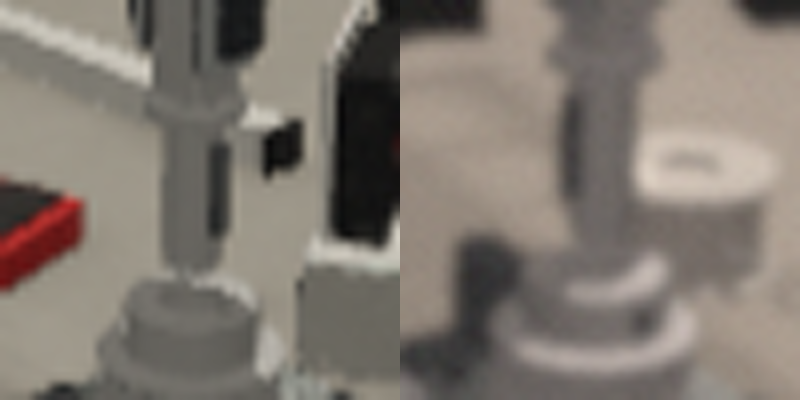

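View pics/d9.png

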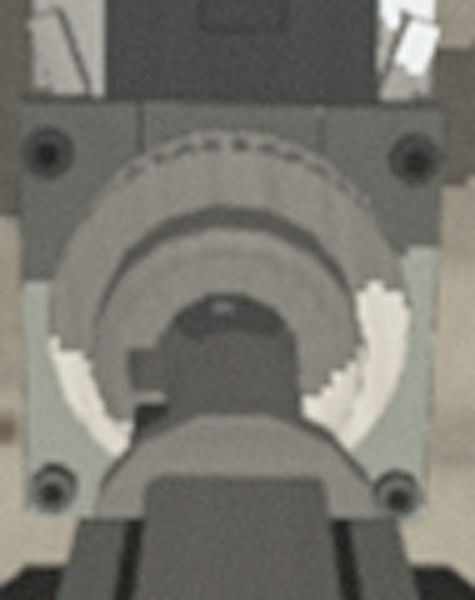

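Call:
arm_command --moves '[{"claw": 0.015, "linear": [0, 0, -0.006], "rot": [0, 0, 0]}, {"claw": 0.015, "linear": [0, 0, -0.005], "rot": [0, 0, 0]}, {"claw": 0.015, "linear": [0, 0, -0.004], "rot": [0, 0, 0]}, {"claw": 0.015, "linear": [0, 0, -0.003], "rot": [0, 0, 0]}]'

```text
time_s: 17.52
tcp_pos: [570.9, -30.2, 133.0]
tool_rot: [[1.0, -0.0, 0.0], [-0.0, 0.0, 1.0], [-0.0, -1.0, 0.0]]
force: [0.1, 0.3, -1.7]
gripper_width: 19.0
```

Call:
arm_command --moves '[{"claw": 0.015, "linear": [0, 0, -0.003], "rot": [0, 0, 0]}, {"claw": 0.015, "linear": [0, 0, -0.002], "rot": [0, 0, 0]}, {"claw": 0.015, "linear": [0, 0, 0], "rot": [0, 0, 0]}]'

```text
time_s: 17.9
tcp_pos: [570.9, -30.2, 128.3]
tool_rot: [[1.0, -0.0, -0.0], [0.0, -0.0, 1.0], [-0.0, -1.0, -0.0]]
force: [0.1, -0.4, -1.4]
gripper_width: 19.0
```

Call:
arm_command --moves '[{"claw": 0.015, "linear": [0, 0, -0.002], "rot": [0, 0, 0]}, {"claw": 0.015, "linear": [0, 0, -0.002], "rot": [0, 0, 0]}, {"claw": 0.015, "linear": [0, 0, -0.001], "rot": [0, 0, 0]}, {"claw": 0.015, "linear": [0, 0, 0], "rot": [0, 0, 0]}]'

```text
time_s: 18.4
tcp_pos: [570.9, -30.3, 123.4]
tool_rot: [[1.0, -0.0, 0.0], [-0.0, 0.0, 1.0], [-0.0, -1.0, 0.0]]
force: [0.6, -0.4, -1.8]
gripper_width: 19.4
```

Call:
arm_command --moves '[{"claw": 0.015, "linear": [0, 0, -0.004], "rot": [0, 0, 0]}, {"claw": 0.015, "linear": [0, 0, -0.004], "rot": [0, 0, 0]}, {"claw": 0.015, "linear": [0, 0, -0.004], "rot": [0, 0, 0]}, {"claw": 0.015, "linear": [0, 0, -0.003], "rot": [0, 0, 0]}]'

```text
time_s: 18.9
tcp_pos: [570.8, -30.2, 108.0]
tool_rot: [[1.0, -0.0, -0.0], [0.0, 0.0, 1.0], [-0.0, -1.0, 0.0]]
force: [-0.2, 0.5, -1.9]
gripper_width: 18.8
```

Call:
arm_command --moves '[{"claw": 0.015, "linear": [0, 0, -0.004], "rot": [0, 0, 0]}, {"claw": 0.015, "linear": [0, 0, -0.004], "rot": [0, 0, 0]}, {"claw": 0.015, "linear": [0, 0, -0.003], "rot": [0, 0, 0]}, {"claw": 0.015, "linear": [0, 0, -0.002], "rot": [0, 0, 0]}, {"claw": 0.015, "linear": [0, 0, 0], "rot": [0, 0, 0]}]'

```text
time_s: 19.52
tcp_pos: [570.9, -30.3, 95.3]
tool_rot: [[1.0, -0.0, 0.0], [-0.0, 0.0, 1.0], [-0.0, -1.0, 0.0]]
force: [-0.2, -0.5, -2.1]
gripper_width: 19.3
```

Call:
arm_command --moves '[{"claw": 0.015, "linear": [0, 0, -0.002], "rot": [0, 0, 0]}, {"claw": 0.015, "linear": [0, 0, -0.001], "rot": [0, 0, 0]}, {"claw": 0.015, "linear": [0, 0, -0.001], "rot": [0, 0, 0]}, {"claw": 0.015, "linear": [0, 0, 0], "rot": [0, 0, 0]}]'

```text
time_s: 20.02
tcp_pos: [571.0, -30.3, 91.4]
tool_rot: [[1.0, -0.0, 0.0], [-0.0, -0.0, 1.0], [-0.0, -1.0, -0.0]]
force: [0.2, -0.1, -2.5]
gripper_width: 18.8
```

Call:
arm_command --moves '[{"claw": 0.015, "linear": [0, 0, -0.001], "rot": [0, 0, 0]}, {"claw": 0.015, "linear": [0, 0, -0.001], "rot": [0, 0, 0]}, {"claw": 0.015, "linear": [0, 0, 0], "rot": [0, 0, 0]}]'

```text
time_s: 20.4
tcp_pos: [571.2, -30.2, 91.0]
tool_rot: [[1.0, 0.001, 0.0], [-0.0, -0.0, 1.0], [0.001, -1.0, -0.0]]
force: [-3.0, -0.5, 10.9]
gripper_width: 19.2
```

Call:
arm_command --moves '[{"claw": 0.015, "linear": [0, 0, -0.001], "rot": [0, 0, 0]}, {"claw": 0.015, "linear": [0, 0, -0.001], "rot": [0, 0, 0]}, {"claw": 0.015, "linear": [0, 0, 0], "rot": [0, 0, 0]}, {"claw": 0.015, "linear": [0, 0, 0], "rot": [0, 0, 0]}, {"claw": 0.015, "linear": [0, 0, 0], "rot": [0, 0, 0]}]' --grip_force 100

```text
time_s: 21.02
tcp_pos: [571.3, -30.2, 90.9]
tool_rot: [[1.0, 0.002, 0.0], [-0.0, -0.001, 1.0], [0.002, -1.0, -0.001]]
force: [-8.2, -0.0, 31.6]
gripper_width: 19.2
```

```bash
python3 - <<'E'
from h import *
for n in ('wrist','scene','side'):
  s=arm.state();print(s['tcp_pos'],s['force'],s['gripper_width']);snap(n,n+'9')
i=cv2.imread('pics/scene9.png');j=cv2.imread('pics/side9.png')
a=cv2.resize(i[170:250,235:315],None,fx=5,fy=5,interpolation=cv2.INTER_CUBIC);b=cv2.resize(j[175:255,275:355],None,fx=5,fy=5,interpolation=cv2.INTER_CUBIC)
cv2.imwrite('pics/e1.png',np.hstack([a,b]))
E
```

```text
[571.3441778  -30.15589993  90.93254489] [-8.17988830e+00 -2.93278311e-02  3.16021478e+01] 19.17830640272179
[571.34706078 -30.14453381  90.93330294] [-8.1909436  -0.32358883 30.34682825] 18.6871228911532
[571.31471992 -30.18369397  90.93598729] [-8.43574632  0.39241332 30.15857538] 18.978402012511545
```

View pics/e1.png

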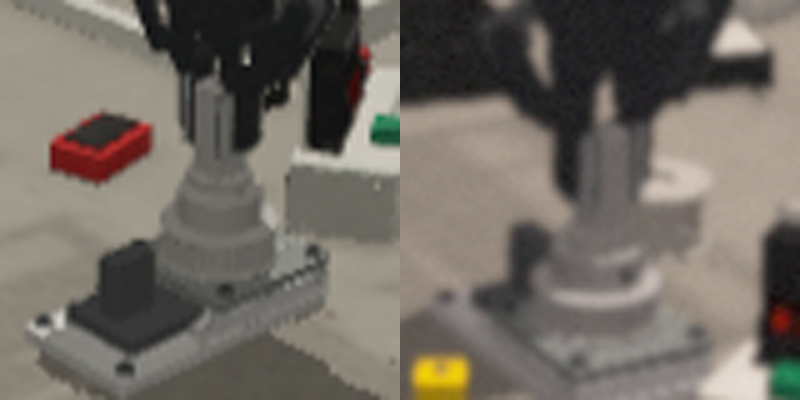

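View pics/wrist9.png

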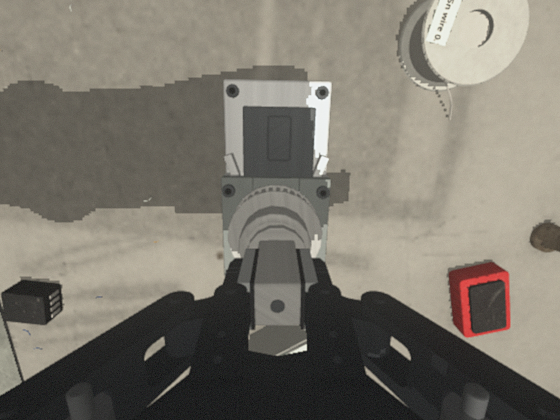

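```bash
python3 - <<'E'
from h import *
print(ray('wrist9',243.5,107,20),ray('wrist9',315,107,20))
s=arm.state();print(s['force'],s['gripper_width'],s['time_s'])
print(arm.close_job())
E
```

```text
[548.97345377  51.86433052  20.        ] [597.39433477  51.88370174  20.        ]
[-8.92990627 -0.83340773 30.15002752] 18.813469950069813 21.175
the job is handed in; nothing more can be done
None
```

I slid the back-up plate home against the stop, then put the grey keyed shaft into the pulley with its key in the keyway. I handed the job in at 21.2 s, still gripping the shaft and pressing it down.

My last checks:
- **Plate:** its rear edge was at y ≈ 51.9 mm, against about 51.5 mm expected from the camera measurements, and straight.
- **Shaft:** its foot was at z ≈ 20 mm, from the TCP height of 90.9 mm and the height at which I gripped it. That matches the plate's top. The key went in without any jamming force, so I never had to hunt for the keyway.
- **Force:** there was about 30 N down on the shaft, with a side force of about 8–9 N. The finger opening read 19 mm on the 20 mm square end.
- **Bystanders:** I touched neither the relay nor the spool, and both were still in place in the last picture. I did not check the loupe in the last pictures, but the arm never went near it.

One check disagreed: the scene camera read x about 5 mm lower than the wrist and side cameras. I used the wrist camera, which matched the gripped plate to within 0.4 mm.

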